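Stockroom: fold the tote handle down, find the fullest screw tin by heft and hold it up

TASK

Fold the tote's carrying handle over to the far side, all the way down into its two black clips, so that the tins can be got at. Then heft the three identical closed tins to find the heaviest: leave the other two standing upright in the tote, and finish holding the heaviest one up in the gripper, upright and still, with its base higher than the lids of the others - do not put it down. Tip no tin over and leave the cartons, the junction box and the screwdriver where they are.

Things in the scene. Friction and masses are not known exactly. Their poses are not given: they have to be found in the camera images.
- tote: Blue sheet-steel carrying tote, fixed to the bench, open on top: 130 mm (its x) by 360 mm (its y), walls 50 mm high, 4 mm thick, floor 5 mm. Origin: centre of its underside. Its x axis points across it to its far long wall, away from the robot (yaw within 0.35 rad), y along it. Dividers 29 mm high make three bays centred at y = -116, 0 and +116 mm.
- tote_handle (a joint): Angle (rad) of the tote's bail handle about the tote's y axis: 0 = straight up over the tins, positive = leaning to the far (+x) side, 1.571 = level, both legs seated in the clips (its stop, fully home). Starts at -0.3 to 0.4. The pivot is stiff: the handle stays where it is left; about 3 N across it at the grip moves it, and it must be driven home.
- handle_grip (a point): Centre of the handle's black grip: round bar 22 mm thick, 120 mm long, parallel to the tote's y axis, 140 mm from the pivot line; 8 mm steel rod beyond it on both sides and down the two legs at tote y = -166 and +166 mm. The point turns with the handle. With the handle home it lies 62 mm above the bench, 140 mm to the tote's +x side.
- handle_pivot (a point): Middle of the handle's pivot line: above the tote's centre, 62 mm above the bench; the line runs along the tote's y axis.
- clip_left (a point): Seat of one black U-shaped clip on the far rim, 62 mm above the bench, at tote x = 62, y = +166 mm; open upwards, 22 mm of it stand above the rim. A handle leg rests here when the handle is home.
- clip_right (a point): Seat of the other clip, the same, at tote y = -166 mm.
- tin_a_mid (a point): Centre (half-way up) of one of three identical-looking closed screw tins: upright steel cylinder 58 mm across, 105 mm tall, orange band, shut lid, one per tote bay, standing on the tote floor (centre 57 mm, lid 110 mm above the bench). Grip its side above the tote walls. Hidden weight 0.25 to 0.8 kg; the heaviest is at least 0.15 kg heavier than the others; which one that is varies from start to start.
- tin_b_mid (a point): Centre (half-way up) of one of three identical-looking closed screw tins: upright steel cylinder 58 mm across, 105 mm tall, orange band, shut lid, one per tote bay, standing on the tote floor (centre 57 mm, lid 110 mm above the bench). Grip its side above the tote walls. Hidden weight 0.25 to 0.8 kg; the heaviest is at least 0.15 kg heavier than the others; which one that is varies from start to start.
- tin_c_mid (a point): Centre (half-way up) of one of three identical-looking closed screw tins: upright steel cylinder 58 mm across, 105 mm tall, orange band, shut lid, one per tote bay, standing on the tote floor (centre 57 mm, lid 110 mm above the bench). Grip its side above the tote walls. Hidden weight 0.25 to 0.8 kg; the heaviest is at least 0.15 kg heavier than the others; which one that is varies from start to start.
- orange_carton: Bystander: closed orange carton 150 x 100 x 85 mm high. Origin: centre of its underside.
- white_carton: Bystander: closed white carton 95 x 85 x 60 mm high. Origin: centre of its underside.
- junction_box: Bystander: grey plastic junction box 85 x 85 x 48 mm high. Origin: centre of its underside.
- screwdriver: Bystander: screwdriver lying on the bench near the robot, about 0.2 m long, under 35 mm high. Origin: on its underside near mid-length.

How it is judged:
By the outcome, as a careful person would: the job done as asked, in the order asked, and still so for the second after the job is handed in, while the arm keeps its last pose, push and grip.
It also fails if it takes over 69 s, if anything falls off the work surface, if the arm or the gripper's body presses on something with over 40 N, if the wrist force passes 120 N, or if a joint passes its speed limit or range.

ROBOT

A 6-joint arm with a two-finger parallel gripper is mounted at the origin on the work surface. World frame = base frame: x ahead of the robot, y to its left, z up, the work surface at z = 0. Lengths are in m, angles in degrees, forces in N, time in s.
With the tool pointing down it reaches from about 0.325 to 0.775 m from the base axis. Payload 5.5 kg.
Tool frame: the origin (TCP) lies at the centre of the arm's flange, where the gripper is bolted on; the fingertips stand 182 mm ahead of it and the grasp point (between the pads) lies 163 mm ahead of it; z points along the fingers, y is the direction in which the jaws open and shut (so a half turn about z gives the same grasp; the last joint's range is limited). The gripper opens to 88 mm and grips with 3 to 60 N. Pads are 20 mm wide; open, the fingers measure 115 mm over their backs; the gripper's body (75 mm by 178 mm) begins 61 mm behind the grasp point.
Start: joints at [-76.931, 5.22, 70.514, -0, 104.267, -3.249], TCP at [0.169, -0.576, 0.405] pointing down, gripper open.
Joint ranges: [-164.24, 164.24], [-49.07, 125.15], [9.68, 141.18], [-86.29, 266.29], [3.28, 154.24], [-151.56, 151.56]. Speed limits (degrees/s): [147.25, 147.25, 172.46, 180, 180, 180].

INTERFACE

Orientations are given as [roll, pitch, yaw] about the fixed x, y, z axes, in that order (R = Rz(yaw) Ry(pitch) Rx(roll)).
In Python, from station import r gives the robot as it stands. The module is installed in compiled form; this text tells all that it offers. Calls block until the motion is done:
- r.reach(position, orientation): joint-space move of the TCP to a pose.
- r.servo_line(position, rotation=None, speed=0.15): straight line of the TCP; rotation=None keeps the orientation; speed is the mean speed in m/s.
- r.move_joints(angles): joint-space move.
- r.let_go() and r.grab(squeeze=None): open the fingers fully, or close them until they stop; squeeze is the grip in N (None keeps the last).
- r.wait(seconds).
- r.inverse_kinematics(position, orientation): joint angles nearest the present ones, or None.
- r.sense(): the state.
- r.snapshot(name): name is "scene" or "top" or "wrist"; returns a dict with "frame" (384x512x3 uint8, red, green, blue), "fx", "fy", "cx", "cy" (pixels), "dist_coeffs" ([k1, k2, p1, p2, k3] as OpenCV has them; the pictures are not rectified), "R" (3x3) and "t" (3): a world point X has camera coordinates R X + t. Camera axes: x right, y down, z forward; pixel columns grow to the right and rows downward; lengths in m; the calibration is good to about 2 mm. A picture is of the moment at which its call begins. There is no depth.
A pose or a line that the arm cannot do raises r.IKError and nothing moves.
- r.hand_in(): hands the job in, once; it reports no verdict.
The state is a dict: "clock": time; "joints": joint angles; "joint_vel": joint speeds; "joint_torque": joint torques, N m; "tcp_pos": TCP position; "orientation": TCP orientation; "contact_force": force on the tool from outside, world axes, zero at the start; "torque": the same for the moment, N m; "opening": finger opening in m.
Only numpy, scipy, OpenCV 4.12 (cv2) and the standard library are available. Lean on these libraries where they do the work, as an engineer would, in place of code of your own. Each camera call takes 0.05 s, during which the arm holds its last target. There are 200 camera calls.

## Working session

There is one attempt and no reset: what is moved stays moved. The work goes in short steps, each a Python script; the robot and the scene stay as the last script left them, time stands still between calls to the robot, and variables do not carry over. Pictures are saved under pics/ and viewed, about 8 in all and at most 12, crops included, and the job is handed in when it is done.

```bash
mkdir -p pics
python3 - <<'E'
from station import r
import cv2,pickle
d={}
for n in("scene","top"):
    s=r.snapshot(n);d[n]=s;cv2.imwrite(f"pics/{n}0.png",s["frame"][:,:,::-1])
    print(n,s["fx"],s["cx"],s["cy"],s["dist_coeffs"],s["R"],s["t"])
pickle.dump(d,open("d0.pkl","wb"))
print(r.sense())
E
```

```text
scene 401.7822965733152 260.26294732021273 194.7373547980396 [0.01866078 0.         0.         0.         0.        ] [[ 0.32053436  0.94698777 -0.02172293]
 [ 0.62446547 -0.22850039 -0.74688048]
 [-0.71225038  0.22583564 -0.66460339]] [-0.14473361 -0.16502579  1.87446685]
top 396.5774248394664 253.08406079991988 194.5278186027617 [-0.09469956  0.          0.          0.          0.        ] [[ 0.0057601  -0.99996547 -0.00599033]
 [-0.99708514 -0.00528755 -0.07611353]
 [ 0.07607923  0.00641129 -0.99708116]] [-0.00966611  0.47845667  1.19362071]
{'clock': 0.1, 'joints': array([-7.69304881e+01,  5.25656177e+00,  7.05727930e+01,  1.71850651e-03,
        1.04268745e+02, -3.24800067e+00]), 'joint_vel': array([-0.07600424, -0.19674331, -0.13566122, -0.02890813, -0.03280417,
       -0.03103629]), 'joint_torque': array([ 3.14184530e-03, -4.47858918e+01, -4.07568276e+01,  7.01339194e-02,
        2.84247519e-02, -1.24592516e-04]), 'tcp_pos': array([ 0.1685951 , -0.57586913,  0.40366459]), 'orientation': array([-1.79902152e+02, -7.22165704e-03,  1.63179286e+01]), 'contact_force': array([-1.16660054, -0.28080656, -0.20133848]), 'torque': array([ 0.0154547 , -0.01159357,  0.00806695]), 'opening': 0.08788897233896159}
```

View pics/top0.png

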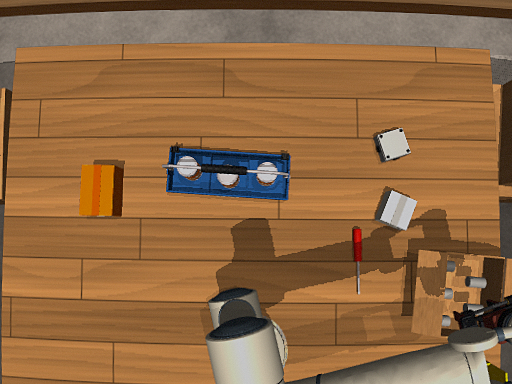

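View pics/scene0.png

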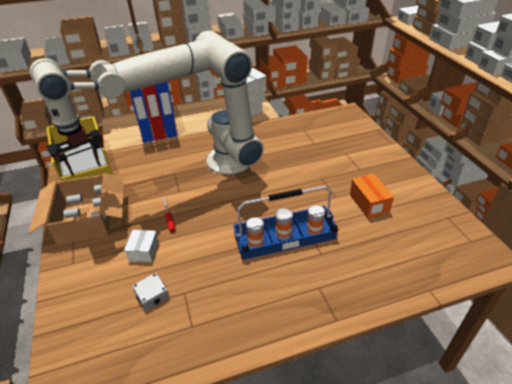

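Top view: tote is centred near (228,173), with the grip at (224,169) and lids at (189,167), (228,176) and (267,173). Scene view: grip near (286,194), far side of the bench clear. Next I measure.

```bash
cat > h.py <<'E'
import numpy as np,cv2
def und(s,px):
    K=np.array([[s["fx"],0,s["cx"]],[0,s["fy"],s["cy"]],[0,0,1]])
    p=cv2.undistortPoints(np.array(px,float).reshape(-1,1,2),K,np.array(s["dist_coeffs"])).reshape(-1,2)
    R=np.array(s["R"]);t=np.array(s["t"]);d=np.c_[p,np.ones(len(p))]@R
    return -R.T@t,d
def plane(s,px,z):
    C,d=und(s,px);return C+d*((z-C[2])/d[:,2])[:,None]
def proj(s,X):
    K=np.array([[s["fx"],0,s["cx"]],[0,s["fy"],s["cy"]],[0,0,1]])
    return cv2.projectPoints(np.array(X,float).reshape(-1,1,3),cv2.Rodrigues(np.array(s["R"]))[0],np.array(s["t"]),K,np.array(s["dist_coeffs"]))[0].reshape(-1,2)
def tri(s1,p1,s2,p2):
    C1,d1=und(s1,[p1]);C2,d2=und(s2,[p2]);d1=d1[0];d2=d2[0]
    a=np.linalg.lstsq(np.c_[d1,-d2],C2-C1,rcond=None)[0]
    A=C1+a[0]*d1;B=C2+a[1]*d2
    return (A+B)/2,np.linalg.norm(A-B)
def hsv(s): return cv2.cvtColor(s["frame"],cv2.COLOR_RGB2HSV)
def blobs(m,amin=10):
    n,l,st,c=cv2.connectedComponentsWithStats(m.astype(np.uint8));return [(st[i],c[i],l==i) for i in range(1,n) if st[i][4]>=amin]
E
python3 - <<'E'
import pickle;from h import *
d=pickle.load(open("d0.pkl","rb"));T,S=d["top"],d["scene"]
h=hsv(T);m=(h[...,0]>100)&(h[...,0]<125)&(h[...,1]>120)
roi=np.zeros(m.shape,bool);roi[135:210,155:300]=1
ys,xs=np.nonzero(m&roi);P=plane(T,np.c_[xs,ys],0.05)[:,:2]
print("tote rect",cv2.minAreaRect((P*1000).astype(np.float32)))
w=(h[...,2]>150)&(h[...,1]<60)&roi
for st,c,mm in blobs(w,30): print("lid",st,c,plane(T,[c],.11))
for n,s,b in(("top",T,(155,300,135,210)),("scene",S,(225,345,170,260))):
    v=s["frame"].max(2);q=np.zeros(v.shape,bool);q[b[2]:b[3],b[0]:b[1]]=1
    for st,c,mm in blobs((v<50)&q,15): print(n,"black",st,c)
a=cv2.resize(T["frame"][135:210,155:300],None,fx=5,fy=5,interpolation=cv2.INTER_CUBIC)
b=cv2.resize(S["frame"][175:265,225:345],None,fx=2.5,fy=2.5,interpolation=cv2.INTER_CUBIC)
o=np.zeros((600,725,3),np.uint8);o[:375]=a;o[375:,:300]=b
cv2.imwrite("pics/crop.png",o[:,:,::-1])
E
```

```text
tote rect ((539.8616333007812, 69.80814361572266), (365.6107482910156, 135.26095581054688), 86.3775405883789)
lid [168 162  33  14 248] [186.00403226 167.66532258] [[0.54727043 0.18402663 0.11      ]]
lid [247 167  41  16 275] [266.46545455 173.41090909] [[ 0.53175209 -0.0452078   0.11      ]]
lid [218 173  20  12 169] [226.78106509 178.27810651] [[0.51730779 0.06723132 0.11      ]]
top black [169 146  12  19  87] [173.8045977  152.86206897]
top black [186 151  17   3  28] [193.35714286 152.32142857]
top black [212 153  50   5  79] [235.59493671 155.10126582]
top black [263 153  26   8  76] [279.55263158 156.84210526]
top black [200 164  47  11 371] [223.50134771 168.91374663]
top black [168 169   6  21  70] [170.18571429 178.38571429]
scene black [270 190  32  10 133] [285.27819549 194.54135338]
scene black [325 215  12  18  69] [331.36231884 224.7826087 ]
scene black [242 246   7   7  32] [244.9375 248.9375]
```

View pics/crop.png

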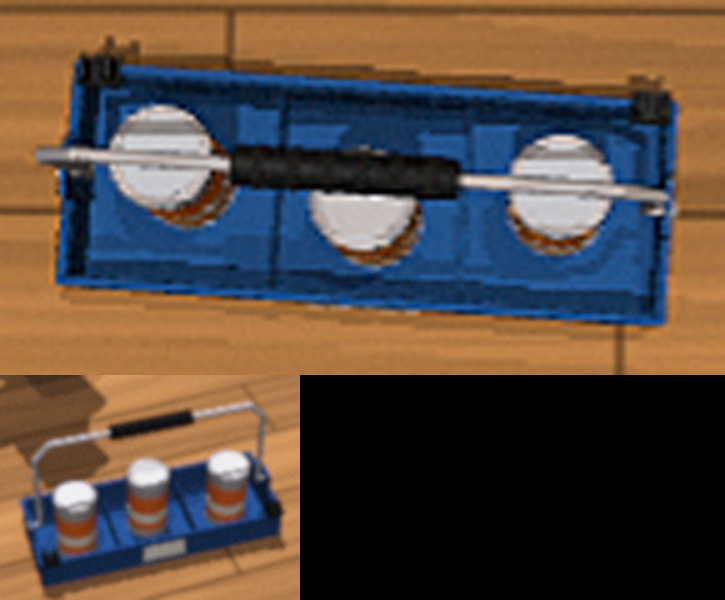

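```bash
cat >> h.py <<'E'
C0=np.array([0.540,0.070]);YAW=np.radians(-3.62)
X=np.array([np.cos(YAW),np.sin(YAW)]);Y=np.array([-np.sin(YAW),np.cos(YAW)])
O=[180,0,90-3.62]
def W(x,y,z): return [*(C0+x*X+y*Y),z]
def loc(P): d=np.array(P[:2])-C0;return np.array([d@X,d@Y])
E
python3 - <<'E'
import pickle;from h import *
from station import r
d=pickle.load(open("d0.pkl","rb"));T,S=d["top"],d["scene"]
g,e=tri(T,(223.5,168.9),S,(285.3,194.5));l=loc(g)
th=np.arctan2(l[0],g[2]-.062);print("grip",g,e,l,"r",np.hypot(l[0],g[2]-.062),"th",th)
for p in[(187.4,166.6),(227.8,174.8),(267,172.6)]:
    P=plane(T,[p],.11)[0];print("tin",P,loc(P))
ok=abs(np.hypot(l[0],g[2]-.062)-.14)<.008 and abs(l[1])<.01 and e<.008
print(ok)
if ok:
    y=0
    G=lambda t,up=.163:W(.14*np.sin(t),y,.062+.14*np.cos(t)+up)
    r.reach(G(th,.163+.08),O)
    r.servo_line(G(th),speed=.15)
    s=r.sense();print(s["clock"],s["tcp_pos"],s["contact_force"])
    r.grab(8);s=r.sense();print(s["opening"],s["contact_force"])
    q=r.snapshot("scene");cv2.imwrite("pics/grip.png",cv2.resize(q["frame"][100:275,200:400],None,fx=3,fy=3)[:,:,::-1])
E
```

```text
grip [0.53082729 0.06885129 0.20296653] 0.0008114458696109251 [-0.00908188 -0.00172557] r 0.1412587826922334 th -0.06433686763459417
tin [0.5503452  0.18008552 0.11      ] [0.00337388 0.11051905]
tin [0.52725184 0.06444989 0.11      ] [-0.0123723  -0.00634394]
tin [ 0.53407736 -0.04671726  0.11      ] [ 0.00145857 -0.11685833]
True
3.4083 [0.53112042 0.07040075 0.36565424] [-0.11899289  0.41227234 -0.43897868]
0.021359938402632266 [-3.04497417 -0.76281367  1.12260267]
```

View pics/grip.png

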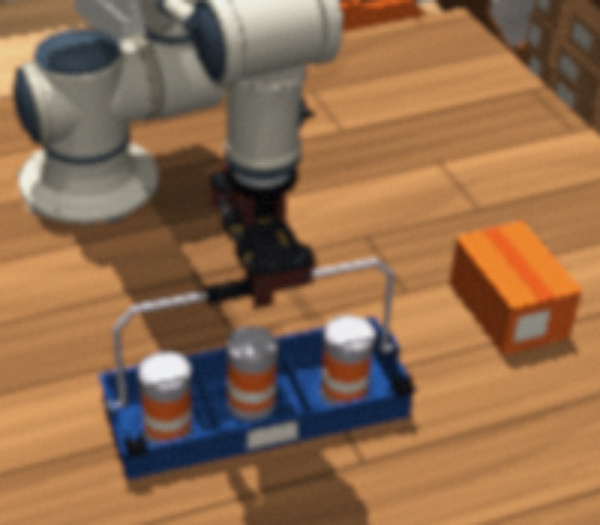

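The fingers hold the grip: opening is 21.4 mm against a 22 mm bar. Next I sweep it over, then press it home from above with closed fingers.

Run:
```python
from h import *
from station import r
G=lambda t,up=.163:W(.14*np.sin(t),0,.062+.14*np.cos(t)+up)
for a in range(8,73,8):
    r.servo_line(G(np.radians(a)),speed=.12)
    s=r.sense();print(a,s["contact_force"].round(1),round(s["opening"],4))
r.let_go()
r.servo_line(G(np.radians(72),.163+.06),speed=.2)
r.grab(20)
r.servo_line(W(.137,0,.105+.011+.182+.005),speed=.2)
z=.303;f0=r.sense()["contact_force"];print(f0)
while z>.244:
    z-=.004;r.servo_line(W(.137,0,z),speed=.05)
    s=r.sense();f=s["contact_force"]-f0;print(round(z,3),s["tcp_pos"][2].round(4),f.round(1))
    if f[2]>35: break
print(s["clock"])
q=r.snapshot("scene");cv2.imwrite("pics/press.png",cv2.resize(q["frame"][130:280,200:380],None,fx=4,fy=4)[:,:,::-1])
```

```text
8 [3.4 0.4 0.9] 0.0217
16 [4.3 0.3 1.3] 0.0217
24 [ 5.5 -0.8  0.2] 0.0216
32 [ 6.1 -0.2  0.6] 0.0219
40 [ 5.8  0.5 -0.8] 0.0213
48 [ 5.3 -0.3 -2.3] 0.0217
56 [ 5.5 -0.5 -3.3] 0.022
64 [ 4.2 -1.1 -3.8] 0.0218
72 [ 5.   0.7 -5.8] 0.0218
[ 0.27512531  0.57101146 -0.12475143]
0.299 0.2997 [ 0.2 -0.4  0.2]
0.295 0.2948 [-0.4 -0.2  0.4]
0.291 0.2907 [ 0.2 -0.7  0.2]
0.287 0.2865 [-0.8  0.8 -0.8]
0.283 0.2824 [ 0.6 -0.2  0.9]
0.279 0.2785 [ 0.3 -1.1 -0.5]
0.275 0.2745 [-0.3 -1.3 -0.2]
0.271 0.2705 [-0.9 -0.2 -0.5]
0.267 0.2665 [-0.5 -0.4  0.5]
0.263 0.2625 [-0.6 -0.3 -0.3]
0.259 0.2585 [-0.2 -0.5 -0.2]
0.255 0.2554 [-0.  -0.8  2. ]
0.251 0.2551 [-6.9 -0.9 14.5]
0.247 0.2549 [-13.3  -1.7  29.1]
0.243 0.2546 [-21.1  -1.3  40.9]
14.3333
```

View pics/press.png

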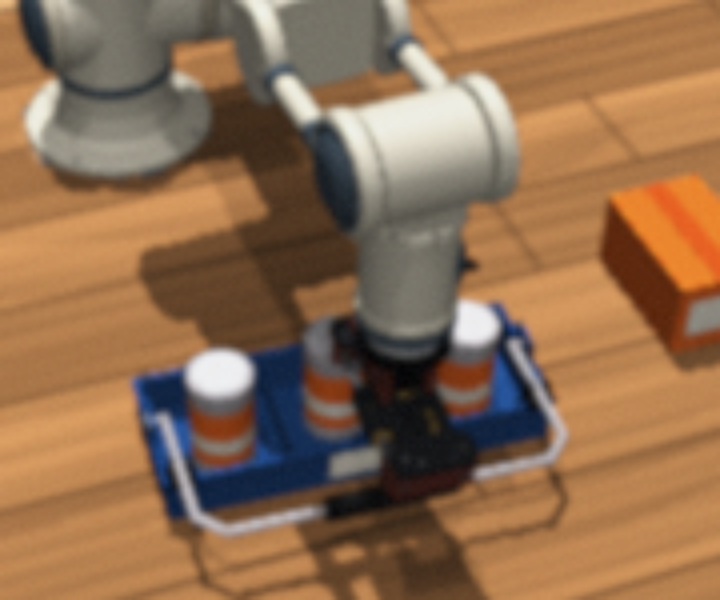

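Run:
```python
from h import *
from station import r
r.servo_line(W(.137,0,.256),speed=.1)
r.servo_line(W(.05,0,.40),speed=.25)
r.let_go()
r.reach(W(-0.012,-.20,.40),O)
T=r.snapshot("top");S=r.snapshot("scene");print(r.sense()["clock"])
a=T["frame"][115:215,150:305];a=cv2.resize(a,None,fx=4,fy=4,interpolation=cv2.INTER_CUBIC)
b=cv2.resize(S["frame"][190:275,225:360],None,fx=2,fy=2)
o=np.zeros((a.shape[0]+b.shape[0],620,3),np.uint8);o[:a.shape[0]]=a;o[a.shape[0]:,:b.shape[1]]=b
cv2.imwrite("pics/home.png",o[:,:,::-1])
import pickle;pickle.dump((T,S),open("d1.pkl","wb"))
for n,s,b in(("top",T,(150,305,110,160)),("scene",S,(225,360,190,290))):
    v=s["frame"].max(2);q=np.zeros(v.shape,bool);q[b[2]:b[3],b[0]:b[1]]=1
    for st,c,mm in blobs((v<50)&q,40): print(n,"black",st,c)
print(proj(T,[W(.14,0,.062)]),proj(S,[W(.14,0,.062)]))
```

```text
17.8167
top black [212 118  82  42 214] [261.55140187 148.71495327]
top black [211 122  41   9 267] [231.26217228 126.25468165]
top black [175 144  36  10  80] [188.3    151.1875]
scene black [225 190  17  21 164] [232.1402439  196.68902439]
scene black [282 248  32  11 155] [297.4516129  253.08387097]
[[230.6172658  126.29827941]] [[298.52240667 253.47949743]]
```

View pics/home.png

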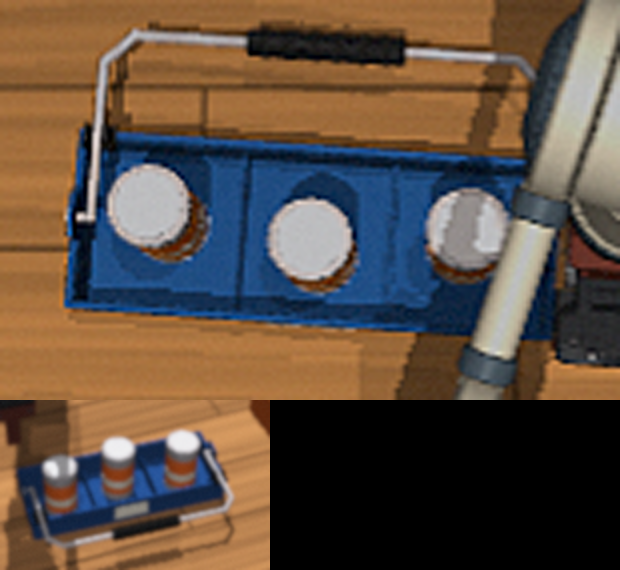

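Handle is home: the grip is at (231.3,126.3) in top and (297.5,253.1) in scene, about 1 px from where a home handle should appear. Lids are unmoved at (187.5,166.5) and (227.9,174.8). Next I heft the tins.

```bash
cat >> h.py <<'E'
TINS={"R":(.0015,-.1169),"M":(-.0124,-.0063),"L":(.0034,.1105)}
ZG=.088+.163
E
python3 - <<'E'
from h import *
from station import r
def F():
    v=[]
    for _ in range(6): r.wait(.05);v.append(r.sense()["contact_force"])
    return np.mean(v,0)
for n,(x,y) in TINS.items():
    r.reach(W(x,y,.35),O)
    r.servo_line(W(x,y,ZG),speed=.15)
    r.wait(.2);f0=F()
    r.grab(30);o=r.sense()["opening"];
    if not .052<o<.064: print("bad",n,o);break
    r.servo_line(W(x,y,ZG+.025),speed=.08);r.wait(.3)
    f1=F();o2=r.sense()["opening"]
    r.servo_line(W(x,y,ZG+.0005),speed=.06);r.wait(.1)
    r.let_go();r.wait(.1)
    r.servo_line(W(x,y,.35),speed=.2)
    print(n,"kg",(f0-f1)[2]/9.81,f0.round(1),f1.round(1),o,o2,r.sense()["clock"])
E
```

```text
R kg 0.4067855635691012 [-0.2 -0.2  0.1] [ 0.1  0.  -3.9] 0.05748658931957877 0.05772653525194506 23.3
M kg 0.39583588743279047 [ 0.1  0.  -0.4] [ 0.1  0.1 -4.3] 0.05733794735342678 0.057299309498034516 28.8333
L kg 0.6880631334733517 [ 0.3 -0.1  0.1] [-0.2  0.2 -6.6] 0.05758470821847855 0.057217070773529 34.3833
```

Masses came out at 0.41, 0.40 and 0.69 kg, so the left tin (+y) is clearly the heaviest. I'll lift that one.

Run:
```python
from h import *
from station import r
x,y=TINS["L"]
r.servo_line(W(x,y,ZG),speed=.15)
r.grab(35)
r.servo_line(W(x,y,ZG+.03),speed=.08)
r.servo_line(W(x,y,ZG+.17),speed=.12);r.wait(1)
s=r.sense();print(s["clock"],s["tcp_pos"],s["orientation"],s["contact_force"],s["opening"],abs(s["joint_vel"]).max())
T=r.snapshot("top");S=r.snapshot("scene")
a=cv2.resize(T["frame"][115:215,150:305],None,fx=3,fy=3);b=cv2.resize(S["frame"][140:275,225:380],None,fx=2.2,fy=2.2)
o=np.zeros((600,470,3),np.uint8);o[:300,:465]=a;o[300:300+b.shape[0],:b.shape[1]]=b[:300]
cv2.imwrite("pics/final.png",o[:,:,::-1])
v=S["frame"].max(2)
for n,s,b in(("top",T,(150,305,110,160)),("scene",S,(260,360,235,290))):
    v=s["frame"].max(2);q=np.zeros(v.shape,bool);q[b[2]:b[3],b[0]:b[1]]=1
    for st,c,mm in blobs((v<50)&q,60): print(n,st,c)
```

```text
38.6083 [0.55038133 0.18006462 0.4209851 ] [-1.79998639e+02  2.52692595e-03  8.63813231e+01] [-1.31401672 -0.21095905 -6.78259804] 0.05741180607171734 0.15466258071025185
top [173 110  15  39 302] [181.25165563 125.82119205]
top [212 122  40   9 268] [230.98507463 126.27238806]
top [212 153  72   7 149] [249.65100671 155.52348993]
scene [282 248  33  11 159] [297.7672956  253.04402516]
```

View pics/final.png

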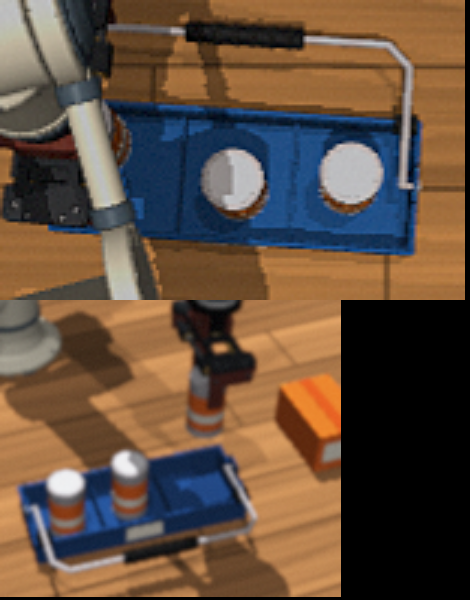

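```bash
python3 -c "
from station import r
r.hand_in()"
```

```text
the job is handed in; nothing more can be done
```

I folded the handle over to the far side and pressed it home. I then hefted the three tins and handed in at about 38.7 s, holding the heaviest one up.

- **Handle:** I pressed down on the grip with up to about 41 N from closed fingertips. It stopped at the given home height, with the bar's top about 73 mm above the bench. In the last pictures the grip was within about 1 px of where a home handle should appear. While I pressed, there was no resistance until home height, so the handle was probably already almost down after I released it at 72°. I can't say exactly when it got there.
- **Weights:** The tins read about 0.41 kg (right), 0.40 kg (middle) and 0.69 kg (left, +y), so the left one is clearly the heaviest.
- **Final state:** The left tin is held upright and still, its base about 175 mm above the bench against 110 mm for the other lids. The other two are standing in their bays. I didn't measure the cartons, junction box or screwdriver again, but no move went near them. No check failed.

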